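# Sort the full staple box from the empty one

### The arm

A 6-joint arm with a two-finger parallel gripper is mounted at the origin on a cart in front of the work surface, level with it; the furniture and walls round the work are solid. World frame = base frame: x ahead of the robot, y to its left, z up, the work surface at z = 0. Lengths are in mm, angles in rad, forces in N, time in s.
With the tool pointing down it reaches from about 425 to 950 mm from the base axis. Payload 3.5 kg.
Tool frame: the origin (TCP) lies between the finger pads; the fingertips stand 17 mm ahead of it and the grasp point (between the pads) lies 2 mm behind it; z points along the fingers, y is the line along which they close (so a half turn about z gives the same grasp; the last joint's range is limited). The gripper opens to 85 mm and grips with 20 to 120 N. Pads are 22 mm wide; open, the fingers measure 114 mm over their backs; the gripper's body (76 mm by 85 mm) begins 54 mm behind the grasp point. The pads swing forward as they close: fully open they stand 13 mm farther back than shut.
Start: joints at [0.952, 0.286, 1.577, -0, 1.279, -0.15], TCP at [304.939, 602.178, 248.325] pointing down, gripper open.
Joint ranges: [-2.77, 2.77], [-0.9, 2.22], [0.21, 2.48], [-1.53, 4.67], [0.24, 2.81], [-2.84, 2.84]. Speed limits (rad/s): [2.79, 2.79, 3.14, 3.14, 3.14, 3.14].

### API

Orientations are given as a unit quaternion [w, x, y, z].
In Python, from workcell import readout, optics, order gives the robot as it stands.
- The arm moves only by the tool carry_out, never from a script. Its arguments are lists of equal length, an entry for each row: "gripper": the opening, from 0 (shut) to 1 (fully open); "offset": the shift along the world's x, y, z in m, a list of three; "turn": the turn, a rotation vector about the world's x, y, z in rad, a list of three. In form: {"gripper": [gripper, ...], "offset": [[tx, ty, tz], ...], "turn": [[rx, ry, rz], ...]}. A call has 1 to 10 rows; each row shifts and turns the commanded pose from where the row before left it; what a row does not reach is not made up. A row lasts 1/10 s, in which the tool goes at most 50 mm and 8.59 degrees, less where a joint would pass 70% of its speed; a pose out of reach is approached as far as the arm can. A call with a gripper value outside its range is refused whole. The fingers move at their own pace and stop on an object; the grip force is fixed at half the most. Time passes only in rows, so rows that do not move let the fingers close. It gives the time, the measured TCP pose, the force, the opening and the grip force at its end, in the units of the state.
- readout.get_obs(): the state, without advancing time (a new reading comes with each control period).
- optics.get_image(name): name is "side" or "top" or "wrist"; returns a dict with "pixels" (480x640x3 uint8, red, green, blue), "range_z" (480x640 float32, mm along the optical axis (not along the pixel's ray), 0 where there is no reading), "K" (3x3 intrinsics, pixels), "rvec" (rotation vector, rad) and "tvec" (3), from world to camera coordinates, as OpenCV has them. Camera axes: x right, y down, z forward; pixel columns grow to the right and rows downward; lengths in mm; the calibration is good to about 2 mm. A picture is of the moment at which its call begins.
- order.job_done(): hands the job in; it is judged then, once.
Trained networks look in the newest picture that a camera, given by its name, has taken for a name from the list of things; names that differ only in an ending like _2 or _b are one class to them, and where a whole thing is asked for, a point or a joint stands for the part that bears it (a point fixed in the world has none). Each returns a list of dicts, best first, with "confidence" (0 to 1); they miss things now and then, are a little off and sometimes report something else, mostly with a low value. They report only what shows in the picture. A call takes as long as a camera call. They do not tell look-alikes from the thing itself.
- optics.recognise(camera, label): "centre" ([column, row] as shares, 0 to 1, of the picture: columns of its width, rows of its height, amid what is visible of it).
The state is a dict: "time_s": time; "joints": joint angles; "dq": joint speeds; "joint_efforts": joint torques, N m; "tool_pos": TCP position; "tool_rot": TCP orientation; "wrist_force": force on the tool from outside, world axes, zero at the start; "moment": the same for the moment, N m; "opening": opening from 0.0 (shut) to 1.0 (fully open); "grip_force": force on a finger pad.
Only numpy, scipy, OpenCV 4.12 (cv2) and the standard library are available. Lean on these libraries where they do the work, as an engineer would, in place of code of your own. Each camera call takes 0.05 s, during which the arm holds its last target. There are 200 camera calls.

### The job

The two small cardboard staple boxes on the desk look the same, but one is full of staples and the other is empty: tell by lifting which is the heavy one. Put the full box into the shallow black pen tray and the empty one into the deeper square grey waste bin, each lying flat on the bottom with its lid up, and let go.

Things in the scene. Friction and masses are not known exactly. Their poses are not given: they have to be found in the camera images.
- carton_a: One of two identical-looking closed cardboard staple boxes, 70 x 46 x 42 mm (its x, y, z), with a plain paper seal across the lid; rigid, stays shut, loose on the desk, lid up. Full about 0.45 kg (0.38 to 0.52), empty about 0.05 kg (0.04 to 0.06); which one this is cannot be seen. Origin: centre of the underside; x along the 70 mm length, z up. Grip across the 46 mm width.
- carton_b: One of two identical-looking closed cardboard staple boxes, 70 x 46 x 42 mm (its x, y, z), with a plain paper seal across the lid; rigid, stays shut, loose on the desk, lid up. Full about 0.45 kg (0.38 to 0.52), empty about 0.05 kg (0.04 to 0.06); which one this is cannot be seen. Origin: centre of the underside; x along the 70 mm length, z up. Grip across the 46 mm width.
- tray: Shallow black pen tray, 116 x 216 x 20 mm (its own x, y, z), fixed to the desk on feet 4 mm high. Floor and walls 2 mm. A divider 16 mm high at y = -49 mm leaves a large compartment (112 x 154 mm, centre y = +29 mm) and a small one (112 x 56 mm, centre y = -78 mm). Origin: centre of the underside (4 mm above the desk); y along the 216 mm length, z up.
- bin: Open square grey plastic waste bin, 150 x 150 x 60 mm, walls and floor 4 mm thick (142 x 142 mm inside), fixed to the desk. Origin: centre of the underside; x and y parallel to its sides, z up.
Mind the look-alikes: they are no part of the job. Leave any turquoise look-alike of the carton_a alone. What is shaped like the carton_b but blue is not meant.

How it is judged (in metres and radians):
At the end, for the whole second after the job is handed in: The full box lies on the floor of the pen tray (in either compartment) and the empty box on the floor of the waste bin, each lid up within 10 degrees, its underside within 10 mm of that floor, at rest and released; the box in the tray presses on it with over 2.5 N, the one in the bin with under 2 N (((x of carton_a in the frame of tray between -0.045 and 0.045 m and y of carton_a in the frame of tray between -0.095 and 0.095 m and z of carton_a in the frame of tray below 0.012 m and angle between each of carton_a, carton_b's own z axis and vertical below 0.18 rad and linear speed of each of carton_a, carton_b below 0.02 m/s and x of carton_b in the frame of bin between -0.065 and 0.065 m and y of carton_b in the frame of bin between -0.065 and 0.065 m and z of carton_b in the frame of bin below 0.014 m and contact force between carton_a and tray above 2.5 N and contact force between carton_b and bin below 2 N) or (x of carton_b in the frame of tray between -0.045 and 0.045 m and y of carton_b in the frame of tray between -0.095 and 0.095 m and z of carton_b in the frame of tray below 0.012 m and angle between each of carton_b, carton_a's own z axis and vertical below 0.18 rad and linear speed of each of carton_b, carton_a below 0.02 m/s and x of carton_a in the frame of bin between -0.065 and 0.065 m and y of carton_a in the frame of bin between -0.065 and 0.065 m and z of carton_a in the frame of bin below 0.014 m and contact force between carton_b and tray above 2.5 N and contact force between carton_a and bin below 2 N))); the robot touches nothing.
It also fails if it takes over 51 s, if anything falls off the work surface, if the arm or the gripper's body presses on something with over 40 N, if the wrist force passes 120 N, or if a joint passes its speed limit or range.

## Working session

There is one attempt and no reset: what is moved stays moved. The work goes in short steps, Python scripts to look and compute and a tool call to move; the robot and the scene stay as the last step left them, time stands still between calls to the robot, and variables do not carry over. Pictures are saved under pics/ and viewed, at most 10 in all, crops included, and the job is handed in when it is done.

Besides the shell and the picture viewer there is one more tool, called after "Request:" in YAML: its name, and indented under it one key for each argument. carry_out: Moves the arm, as the interface text tells. Its arguments: {"type":"object","properties":{"gripper":{"type":"array","items":{"type":"number"}},"offset":{"type":"array","items":{"type":"array","items":{"type":"number"}}},"turn":{"type":"array","items":{"type":"array","items":{"type":"number"}}}},"required":["gripper","offset","turn"]}

```bash
mkdir -p pics; cat > h.py <<'E'
import numpy as np,cv2
from workcell import readout,optics,order
def world(im,mask=None):
    R=cv2.Rodrigues(np.array(im["rvec"],float))[0];t=np.array(im["tvec"],float).ravel();K=np.array(im["K"])
    z=im["range_z"];v,u=np.mgrid[0:480,0:640]
    c=np.stack([(u-K[0,2])/K[0,0]*z,(v-K[1,2])/K[1,1]*z,z],-1)
    w=(c-t)@R; w[z==0]=np.nan
    return w
def save(im,n): cv2.imwrite(f"pics/{n}.png",im["pixels"][...,::-1])
E
python3 - <<'E'
from h import *
im=optics.get_image("top");save(im,"top1");w=world(im);np.save("w.npy",w);np.save("p.npy",im["pixels"])
for l in ["carton_a","tray","bin"]:
    for d in optics.recognise("top",l):
        c=d["centre"];u,v=int(c[0]*640),int(c[1]*480);print(l,round(d["confidence"],2),u,v,w[v,u].round(0),im["pixels"][v,u])
print(readout.get_obs())
E
```

```text
carton_a 0.96 462 328 [ 325. -312.   41.] [213 207 194]
carton_a 0.92 296 249 [499.  53.  43.] [218 213 200]
carton_a 0.71 172 314 [354. 323.  44.] [215 213 197]
carton_a 0.6 295 196 [621.  56.  42.] [217 215 200]
tray 0.74 436 256 [ 489. -269.    5.] [60 61 62]
tray 0.72 295 197 [619.  56.  42.] [218 212 197]
bin 0.88 209 241 [523. 256.   7.] [123 123 125]
{'time_s': 0.2, 'joints': array([ 9.51990537e-01,  2.86880545e-01,  1.57761636e+00,  1.29990839e-05,
        1.27860372e+00, -1.49965196e-01]), 'dq': array([-0.00170246, -0.00314434, -0.00456407, -0.00056088, -0.00035851,
        0.00058089]), 'joint_efforts': array([ 1.08251941e-03, -4.05989313e+01, -2.92683041e+01, -1.10152539e-04,
        4.07553889e-03,  4.08374126e-05]), 'tool_pos': array([304.72266317, 601.86821721, 247.44086831]), 'tool_rot': array([-2.88505258e-04,  2.32280936e-01,  9.72648445e-01, -6.96633056e-04]), 'wrist_force': array([-0.79604832, -0.65316163,  0.64461677]), 'moment': array([ 0.00662338, -0.03209363, -0.03647719]), 'grip_force': 0.0, 'opening': 0.9963255714867074}
```

View pics/top1.png

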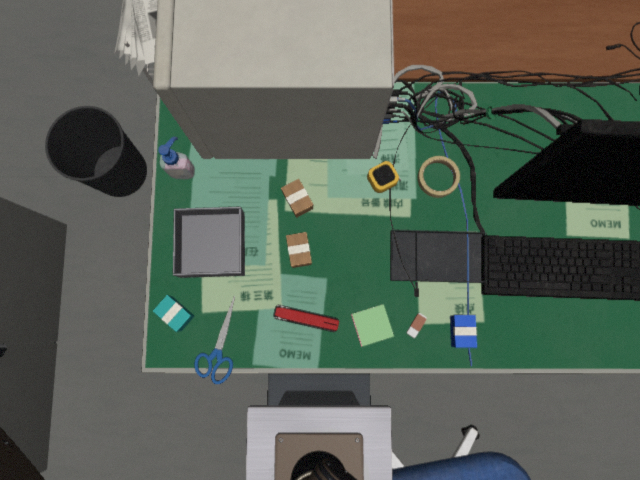

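The top view shows the brown cartons at about (297,197) and (299,249), with the bin at (209,241) and the tray at (436,256). The turquoise box at (172,314) and the blue box at (464,331) are decoys. Next I'll get exact poses and obstacle heights.

```bash
python3 - <<'E'
from h import *
w=np.load("w.npy")
def rect(n,u0,u1,v0,v1,z0,z1):
    s=w[v0:v1,u0:u1].reshape(-1,3);s=s[(s[:,2]>z0)&(s[:,2]<z1)]
    r=cv2.minAreaRect(s[:,:2].astype(np.float32));print(n,len(s),np.round(r[0]),np.round(r[1]),round(r[2],1),np.median(s[:,2]).round(1))
rect("far",278,320,174,220,35,50)
rect("near",282,318,228,270,35,50)
rect("bin",165,250,200,282,45,75)
rect("tray",385,484,225,288,15,40)
for u,v in [(180,40),(280,60),(280,120),(280,150),(280,156),(180,160),(380,178),(65,330),(30,330),(320,465),(170,150),(440,175),(417,288),(300,318)]: print(u,v,w[v,u].round(0))
im=optics.get_image("side");save(im,"side1")
ps=w.reshape(-1,3); s=ps[(ps[:,2]>100)&(ps[:,0]>300)&(ps[:,0]<1000)&(abs(ps[:,1])<450)]
print("tall",s.min(0),s.max(0))
E
```

```text
far 646 [622.  53.] [72. 48.] 28.4 42.1
near 669 [500.  48.] [72. 47.] 10.3 42.1
bin 797 [516. 250.] [152. 152.] 1.8 57.9
tray 474 [ 493. -268.] [214. 143.] 86.9 21.1
180 40 [803. 236. 367.]
280 60 [770.  68. 363.]
280 120 [720.  77. 235.]
280 150 [721.  90.  69.]
280 156 [721.  93.  29.]
180 160 [689. 307.  92.]
380 178 [ 668. -140.   28.]
65 330 [ 315.  953. -744.]
30 330 [ 316.  946. -504.]
320 465 [ 95.  -1. 256.]
170 150 [704. 324. 114.]
440 175 [ 684. -286.    3.]
417 288 [ 415. -223.    8.]
300 318 [346.  42.  41.]
tall [ 594.98982789 -449.96508243  100.0823751 ] [882.57651229 342.45111378 470.13153305]
```

View pics/side1.png

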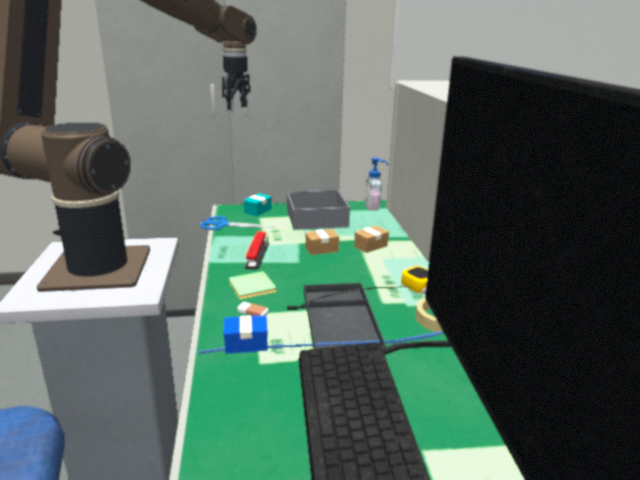

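Request:
carry_out:
  gripper: [1,1,1,1,1,1,1,1,1,1]
  offset:
    - [0.0139,-0.0396,-0.008]
    - [0.0139,-0.0396,-0.008]
    - [0.0139,-0.0396,-0.008]
    - [0.0139,-0.0396,-0.008]
    - [0.0139,-0.0396,-0.008]
    - [0.0139,-0.0396,-0.008]
    - [0.0139,-0.0396,-0.008]
    - [0.0139,-0.0396,-0.008]
    - [0.0139,-0.0396,-0.008]
    - [0.0139,-0.0396,-0.008]
  turn:
    - [0,0,0.0463]
    - [0,0,0.0463]
    - [0,0,0.0463]
    - [0,0,0.0463]
    - [0,0,0.0463]
    - [0,0,0.0463]
    - [0,0,0.0463]
    - [0,0,0.0463]
    - [0,0,0.0463]
    - [0,0,0.0463]

```text
time_s: 1.25
tool_pos: [444.2, 204.6, 168.2]
tool_rot: [0.0, 0.002, 1.0, 0.0]
wrist_force: [0.7, 0.6, 0.1]
opening: 0.997
grip_force: 0.0
```

Request:
carry_out:
  gripper: [1,1,1,1,1,1]
  offset:
    - [0.0139,-0.0396,-0.008]
    - [0.0139,-0.0396,-0.008]
    - [0.0139,-0.0396,-0.008]
    - [0.0139,-0.0396,-0.008]
    - [0,0,0]
    - [0,0,0]
  turn:
    - [0,0,0.0463]
    - [0,0,0.0463]
    - [0,0,0.0463]
    - [0,0,0.0463]
    - [0,0,0]
    - [0,0,0]

```text
time_s: 1.85
tool_pos: [499.5, 47.1, 136.1]
tool_rot: [-0.0, -0.088, 0.996, 0.0]
wrist_force: [0.6, -0.4, -0.8]
opening: 0.997
grip_force: 0.0
```

```bash
python3 - <<'E'
from h import *
o=readout.get_obs();print({k:np.round(o[k],3) for k in("time_s","joints","tool_pos","tool_rot","wrist_force")})
im=optics.get_image("wrist");save(im,"wr1");w=world(im)
s=w.reshape(-1,3);s=s[(abs(s[:,2]-42)<5)&(abs(s[:,0]-500)<60)&(abs(s[:,1]-48)<60)]
print(len(s),cv2.minAreaRect(s[:,:2].astype(np.float32)))
p=cv2.resize(np.load("p.npy")[215:305,375:495,::-1],None,fx=5,fy=5,interpolation=cv2.INTER_CUBIC)
q=cv2.resize(im["pixels"][...,::-1],(600,450));c=np.zeros((450,800,3),np.uint8)
cv2.imwrite("pics/crop.png",cv2.resize(np.hstack([q,p]),(800,300)))
w=np.load("w.npy")
# tray height map
b=w[229:286:4,386:486:6,2];print(np.nan_to_num(b).round(0).astype(int))
for u,v in[(391,231),(390,280),(480,232),(482,284)]:print(w[v,u].round())
E
```

```text
{'time_s': np.float64(1.85), 'joints': array([-1.090e-01,  2.900e-02,  2.087e+00,  1.000e-03,  1.026e+00,
       -1.856e+00]), 'tool_pos': array([499.472,  47.124, 136.078]), 'tool_rot': array([-0.   , -0.088,  0.996,  0.   ]), 'wrist_force': array([ 0.588, -0.374, -0.812])}
8965 ((499.2019348144531, 46.480194091796875), (71.63225555419922, 47.87129211425781), 10.210884094238281)
[[ 0 21 -2 -2  4  4  0  1  5  3  3  4 -1  5  5  0 17]
 [ 1  3  9  5  6 17  9  4  6  4  8 12  7 11 11 14 14]
 [-1  6  5  4 11 16  6  6  9  7  5  3  4  4  4  7 19]
 [ 2  7  7  6  8 21  5  6  5  7  3  5  4  5  5  1 18]
 [ 1  6 10  8  7 20  2  6  7  7  1  5  8  6  4  3 16]
 [-1  5 12  5  4 17  4  8  4  8  1  8  6 10  5  4 18]
 [ 1  6 11  5  5 18  4  0  2  8  9  6  7  6  5  7 19]
 [ 0  7  5  5  3 15  8  5  4  5  4  3  8  1  3  8 22]
 [ 2  5  8  5  6 12  4  3  5  4  6  3  6  8  3  4 14]
 [ 1  2  7  5  4 16  4  2  9  6  6  2  3  7  7  3 18]
 [ 4  3  3 11  4 16  7  9  4  7  5  7  6  3  6  2 13]
 [-2  3  3  8  4 21  5  9  9  6  4  7  4  9  6  4 16]
 [ 2  3  9  3  6 15  3  7  3  5  5 10  7  7  6 10 14]
 [ 4  3  3  0 10  0  3  7  8 16 18 18 27 24 23 21 24]
 [ 5  0 -1 -1  4  9  2  3  1  4  4  4  3  3  1  3 13]]
[ 544. -164.   21.]
[ 433. -161.    9.]
[ 542. -368.   23.]
[ 423. -369.   16.]
```

View pics/crop.png

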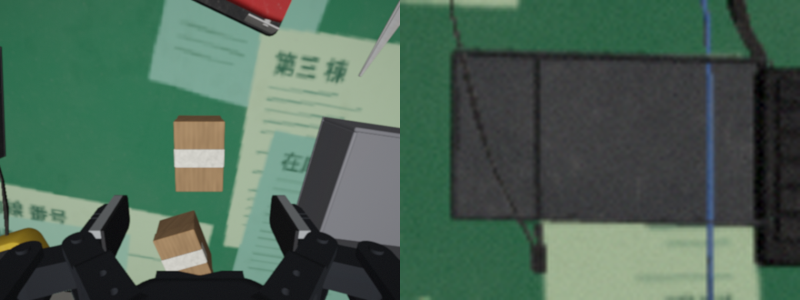

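The wrist view shows the near carton centred between the fingers. In the crop the tray divider is on the left, at y≈-222, and the large compartment is free apart from the blue cable. I'll grasp the near carton and lift it.

Request:
carry_out:
  gripper: [1,1,1,1,1,0,0,0,0,0]
  offset:
    - [0,0,-0.028]
    - [0,0,-0.028]
    - [0,0,-0.028]
    - [0,0,-0.028]
    - [0,0,0]
    - [0,0,0]
    - [0,0,0]
    - [0,0,0]
    - [0,0,0]
    - [0,0,0]
  turn:
    - [0,0,0]
    - [0,0,0]
    - [0,0,0]
    - [0,0,0]
    - [0,0,0]
    - [0,0,0]
    - [0,0,0]
    - [0,0,0]
    - [0,0,0]
    - [0,0,0]

```text
time_s: 2.9
tool_pos: [501.4, 47.8, 26.5]
tool_rot: [0.002, -0.09, 0.996, -0.0]
wrist_force: [-0.7, 1.8, 7.1]
opening: 0.534
grip_force: 63.3
```

Request:
carry_out:
  gripper: [0,0,0,0,0,0,0,0,0,0]
  offset:
    - [0,0,0]
    - [0,0,0]
    - [0,0,0.02]
    - [0,0,0.025]
    - [0,0,0.025]
    - [0,0,0.025]
    - [0,0,0.02]
    - [0,0,0]
    - [0,0,0]
    - [0,0,0]
  turn:
    - [0,0,0]
    - [0,0,0]
    - [0,0,0]
    - [0,0,0]
    - [0,0,0]
    - [0,0,0]
    - [0,0,0]
    - [0,0,0]
    - [0,0,0]
    - [0,0,0]

```text
time_s: 3.9
tool_pos: [498.4, 47.8, 137.7]
tool_rot: [-0.001, -0.09, 0.996, 0.0]
wrist_force: [0.1, 0.1, -1.2]
opening: 0.527
grip_force: 62.5
```

Request:
carry_out:
  gripper: [0,0,0]
  offset:
    - [0,0,0]
    - [0,0,0]
    - [0,0,0]
  turn:
    - [0,0,0]
    - [0,0,0]
    - [0,0,0]

```text
time_s: 4.2
tool_pos: [499.2, 47.8, 138.6]
tool_rot: [-0.001, -0.09, 0.996, 0.0]
wrist_force: [0.6, 0.5, -0.6]
opening: 0.528
grip_force: 62.5
```

The wrist force is about -0.6 N with the box held, so the near carton is the empty one and goes to the bin.

Request:
carry_out:
  gripper: [0,0,0,0,0,0,0,0]
  offset:
    - [0.003,0.034,0]
    - [0.003,0.034,0]
    - [0.003,0.034,0]
    - [0.003,0.034,0]
    - [0.003,0.034,0]
    - [0.002,0.032,0]
    - [0,0,0]
    - [0,0,0]
  turn:
    - [0,0,-0.0245]
    - [0,0,-0.0245]
    - [0,0,-0.0245]
    - [0,0,-0.0245]
    - [0,0,-0.0245]
    - [0,0,-0.0245]
    - [0,0,0]
    - [0,0,0]

```text
time_s: 5.0
tool_pos: [516.2, 250.1, 138.9]
tool_rot: [-0.0, -0.017, 1.0, -0.0]
wrist_force: [-1.0, -0.6, -0.8]
opening: 0.531
grip_force: 62.5
```

Request:
carry_out:
  gripper: [0,0,0,0,0,0,0,0]
  offset:
    - [0,0,-0.02]
    - [0,0,-0.02]
    - [0,0,-0.02]
    - [0,0,-0.02]
    - [0,0,-0.015]
    - [0,0,-0.008]
    - [0,0,0]
    - [0,0,0]
  turn:
    - [0,0,0]
    - [0,0,0]
    - [0,0,0]
    - [0,0,0]
    - [0,0,0]
    - [0,0,0]
    - [0,0,0]
    - [0,0,0]

```text
time_s: 5.8
tool_pos: [517.1, 249.7, 36.9]
tool_rot: [0.0, -0.016, 1.0, 0.0]
wrist_force: [0.1, -0.4, -1.3]
opening: 0.526
grip_force: 62.5
```

Request:
carry_out:
  gripper: [0,0,0,0]
  offset:
    - [0,0,-0.003]
    - [0,0,-0.003]
    - [0,0,-0.002]
    - [0,0,0]
  turn:
    - [0,0,0]
    - [0,0,0]
    - [0,0,0]
    - [0,0,0]

```text
time_s: 6.2
tool_pos: [517.4, 250.1, 30.5]
tool_rot: [0.001, -0.016, 1.0, -0.0]
wrist_force: [-3.4, -1.5, 8.5]
opening: 0.525
grip_force: 63.4
```

Request:
carry_out:
  gripper: [0.85,0.85,0.85,0.85,0.85,0.85,0.85,0.85,0.85,0.85]
  offset:
    - [0,0,0]
    - [0,0,0]
    - [0,0,0]
    - [0,0,0]
    - [0,0,0]
    - [0,0,0.015]
    - [0,0,0.025]
    - [0,0,0.025]
    - [0,0,0.025]
    - [0,0,0.025]
  turn:
    - [0,0,0]
    - [0,0,0]
    - [0,0,0]
    - [0,0,0]
    - [0,0,0]
    - [0,0,0]
    - [0,0,0]
    - [0,0,0]
    - [0,0,0]
    - [0,0,0]

```text
time_s: 7.2
tool_pos: [516.7, 249.8, 145.6]
tool_rot: [0.001, -0.016, 1.0, 0.0]
wrist_force: [0.3, 0.5, 0.8]
opening: 0.849
grip_force: 0.0
```

Request:
carry_out:
  gripper: [1,1,1,1,1,1,1,1]
  offset:
    - [0.0175,-0.0328,0]
    - [0.0175,-0.0328,0]
    - [0.0175,-0.0328,0]
    - [0.0175,-0.0328,0]
    - [0.0175,-0.0328,0]
    - [0.0175,-0.0328,0]
    - [0,0,0]
    - [0,0,0]
  turn:
    - [0,0,0.077]
    - [0,0,0.077]
    - [0,0,0.077]
    - [0,0,0.077]
    - [0,0,0.077]
    - [0,0,0.077]
    - [0,0,0]
    - [0,0,0]

```text
time_s: 8.0
tool_pos: [621.8, 52.3, 144.2]
tool_rot: [0.0, -0.244, 0.97, 0.0]
wrist_force: [0.2, 0.1, -0.2]
opening: 0.998
grip_force: 0.0
```

```bash
python3 - <<'E'
from h import *
o=readout.get_obs();print(o["tool_pos"],o["tool_rot"])
im=optics.get_image("wrist");w=world(im)
s=w.reshape(-1,3);s=s[(abs(s[:,2]-42)<5)&(abs(s[:,0]-622)<60)&(abs(s[:,1]-53)<60)]
print(len(s),cv2.minAreaRect(s[:,:2].astype(np.float32)))
im=optics.get_image("top");w=world(im)
s=w[205:278,172:245].reshape(-1,3);s=s[(abs(s[:,0]-516)<60)&(abs(s[:,1]-250)<60)&(s[:,2]>30)]
print(len(s),np.median(s[:,2]),cv2.minAreaRect(s[:,:2].astype(np.float32)))
E
```

```text
[621.83916757  52.28624998 144.1809223 ] [ 3.40608265e-04 -2.43511649e-01  9.69897909e-01  8.17137163e-05]
8436 ((621.1015625, 51.24207305908203), (72.05917358398438, 47.67885971069336), 28.79452896118164)
711 46.052164410366515 ((515.8217163085938, 250.85498046875), (70.87879943847656, 48.34207534790039), 2.424971103668213)
```

The empty box lies flat and centred in the bin. Next I'll grasp the other carton.

Request:
carry_out:
  gripper: [1,1,1,1,1,0,0,0,0,0]
  offset:
    - [-0.001,-0.001,-0.03]
    - [0,0,-0.03]
    - [0,0,-0.03]
    - [0,0,-0.029]
    - [0,0,0]
    - [0,0,0]
    - [0,0,0]
    - [0,0,0]
    - [0,0,0]
    - [0,0,0]
  turn:
    - [0,0,0.006]
    - [0,0,0]
    - [0,0,0]
    - [0,0,0]
    - [0,0,0]
    - [0,0,0]
    - [0,0,0]
    - [0,0,0]
    - [0,0,0]
    - [0,0,0]

```text
time_s: 9.1
tool_pos: [622.5, 52.0, 27.0]
tool_rot: [0.002, -0.248, 0.969, -0.001]
wrist_force: [-0.4, 0.3, 6.1]
opening: 0.528
grip_force: 65.1
```

Request:
carry_out:
  gripper: [0,0,0,0,0,0,0,0,0,0]
  offset:
    - [0,0,0]
    - [0,0,0]
    - [0,0,0.01]
    - [0,0,0.02]
    - [0,0,0.025]
    - [0,0,0.025]
    - [0,0,0.02]
    - [0,0,0.01]
    - [0,0,0]
    - [0,0,0]
  turn:
    - [0,0,0]
    - [0,0,0]
    - [0,0,0]
    - [0,0,0]
    - [0,0,0]
    - [0,0,0]
    - [0,0,0]
    - [0,0,0]
    - [0,0,0]
    - [0,0,0]

```text
time_s: 10.1
tool_pos: [619.4, 52.0, 132.9]
tool_rot: [-0.001, -0.248, 0.969, 0.0]
wrist_force: [-0.1, -0.3, -5.0]
opening: 0.529
grip_force: 63.8
```

Request:
carry_out:
  gripper: [0,0,0]
  offset:
    - [0,0,0]
    - [0,0,0]
    - [0,0,0]
  turn:
    - [0,0,0]
    - [0,0,0]
    - [0,0,0]

```text
time_s: 10.4
tool_pos: [620.0, 52.0, 133.2]
tool_rot: [-0.001, -0.248, 0.969, 0.0]
wrist_force: [0.4, -0.3, -4.6]
opening: 0.53
grip_force: 63.8
```

That reads about 4.6 N, so this is the full box. It goes to the tray's large compartment.

Request:
carry_out:
  gripper: [0,0,0,0,0,0,0,0,0,0]
  offset:
    - [-0.0136,-0.0342,0]
    - [-0.0136,-0.0342,0]
    - [-0.0136,-0.0342,0]
    - [-0.0136,-0.0342,0]
    - [-0.0136,-0.0342,0]
    - [-0.0136,-0.0342,0]
    - [-0.0136,-0.0342,0]
    - [-0.0136,-0.0342,0]
    - [-0.0136,-0.0342,0]
    - [-0.0136,-0.0342,0]
  turn:
    - [0,0,-0.053]
    - [0,0,-0.053]
    - [0,0,-0.053]
    - [0,0,-0.053]
    - [0,0,-0.053]
    - [0,0,-0.053]
    - [0,0,-0.053]
    - [0,0,-0.053]
    - [0,0,-0.053]
    - [0,0,-0.053]

```text
time_s: 11.4
tool_pos: [483.8, -291.3, 134.2]
tool_rot: [0.0, 0.016, 1.0, 0.0]
wrist_force: [0.6, -0.1, -4.7]
opening: 0.531
grip_force: 63.7
```

Request:
carry_out:
  gripper: [0,0,0,0,0,0,0,0]
  offset:
    - [0,0,0]
    - [0,0,-0.02]
    - [0,0,-0.02]
    - [0,0,-0.02]
    - [0,0,-0.015]
    - [0,0,-0.01]
    - [0,0,0]
    - [0,0,0]
  turn:
    - [0,0,0]
    - [0,0,0]
    - [0,0,0]
    - [0,0,0]
    - [0,0,0]
    - [0,0,0]
    - [0,0,0]
    - [0,0,0]

```text
time_s: 12.2
tool_pos: [485.0, -290.2, 49.7]
tool_rot: [0.0, 0.015, 1.0, -0.0]
wrist_force: [0.7, -1.5, -3.7]
opening: 0.525
grip_force: 63.9
```

```bash
python3 - <<'E'
from h import *
im=optics.get_image("top");save(im,"top2")
cv2.imwrite("pics/c2.png",cv2.resize(im["pixels"][200:320,360:520,::-1],None,fx=4,fy=4))
print(readout.get_obs()["tool_pos"])
E
```

```text
[ 485.30687471 -290.49324777   50.32204153]
```

View pics/c2.png

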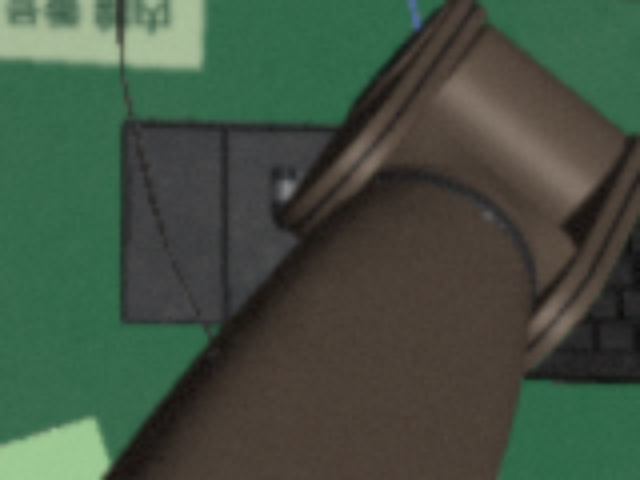

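The arm hides the box in the top view, but the tray and divider at crop column 225 sit where I expected. Lowering.

Request:
carry_out:
  gripper: [0,0,0,0,0,0,0]
  offset:
    - [0,0,-0.006]
    - [0,0,-0.005]
    - [0,0,-0.003]
    - [0,0,-0.002]
    - [0,0,-0.001]
    - [0,0,0]
    - [0,0,0]
  turn:
    - [0,0,0]
    - [0,0,0]
    - [0,0,0]
    - [0,0,0]
    - [0,0,0]
    - [0,0,0]
    - [0,0,0]

```text
time_s: 12.95
tool_pos: [484.8, -290.2, 33.1]
tool_rot: [0.0, 0.015, 1.0, -0.0]
wrist_force: [-3.5, 2.4, 3.6]
opening: 0.529
grip_force: 64.6
```

Contact made. I'll release and retreat clear of the view.

Request:
carry_out:
  gripper: [0.85,0.85,0.85,0.85,0.85,0.85,0.85,0.85,0.85,0.85]
  offset:
    - [0,0,0]
    - [0,0,0]
    - [0,0,0]
    - [0,0,0]
    - [0,0,0]
    - [0,0,0.015]
    - [0,0,0.03]
    - [0,0,0.03]
    - [0,0,0.03]
    - [0,0,0.03]
  turn:
    - [0,0,0]
    - [0,0,0]
    - [0,0,0]
    - [0,0,0]
    - [0,0,0]
    - [0,0,0]
    - [0,0,0]
    - [0,0,0]
    - [0,0,0]
    - [0,0,0]

```text
time_s: 13.95
tool_pos: [484.6, -290.0, 169.8]
tool_rot: [0.001, 0.015, 1.0, -0.0]
wrist_force: [1.0, 0.3, -0.1]
opening: 0.85
grip_force: 0.0
```

Request:
carry_out:
  gripper: [0.85,0.85,0.85,0.85,0.85,0.85,0.85,0.85]
  offset:
    - [0,0.04,0.01]
    - [0,0.04,0.01]
    - [0,0.04,0.01]
    - [0,0.04,0.01]
    - [0,0.04,0.01]
    - [0,0.04,0.01]
    - [0,0,0]
    - [0,0,0]
  turn:
    - [0,0,0]
    - [0,0,0]
    - [0,0,0]
    - [0,0,0]
    - [0,0,0]
    - [0,0,0]
    - [0,0,0]
    - [0,0,0]

```text
time_s: 14.75
tool_pos: [484.7, -49.5, 228.6]
tool_rot: [0.001, 0.014, 1.0, -0.001]
wrist_force: [-0.9, 0.1, -0.3]
opening: 0.847
grip_force: 0.0
```

```bash
python3 - <<'E'
from h import *
im=optics.get_image("top");save(im,"top3");w=world(im)
for n,x,y in[("bin",516,250),("tray",485,-290)]:
    s=w.reshape(-1,3);s=s[(abs(s[:,0]-x)<55)&(abs(s[:,1]-y)<55)&(s[:,2]>30)&(s[:,2]<60)]
    print(n,len(s),np.median(s[:,2]),cv2.minAreaRect(s[:,:2].astype(np.float32)))
E
```

```text
bin 710 46.22531418785968 ((515.606201171875, 250.80047607421875), (70.71907806396484, 48.91828155517578), 1.090172290802002)
tray 727 47.69779809333789 ((484.0186767578125, -288.62823486328125), (49.224910736083984, 70.84904479980469), 89.07794189453125)
```

View pics/top3.png

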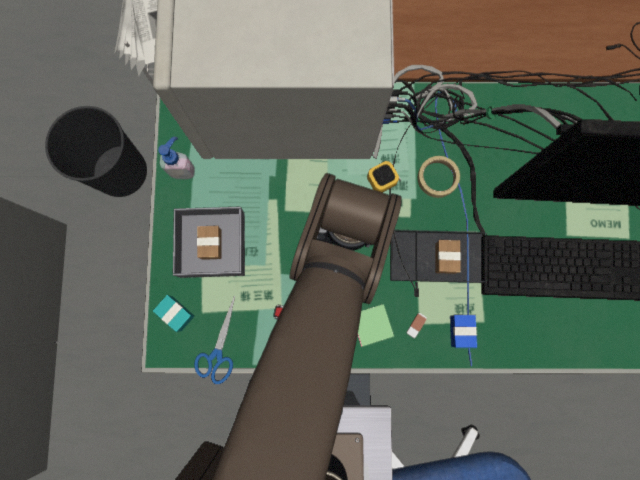

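The empty box lies flat in the bin at (207,242), and the full box lies flat in the tray at (450,256). Both lid heights match resting on the floor (46 and 48 mm).

```bash
python3 -c "
from workcell import order
print(order.job_done())"
```

```text
the job is handed in; nothing more can be done
None
```

The job is handed in: the full box (about 4.6 N when lifted) lies flat in the pen tray and the empty one (about 0.6 N) flat in the waste bin, both released, at about 15 s on the robot's clock; no verdict was returned.

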